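# Swap the alignment target for filters in a laser attenuator row

### The arm

A 7-joint arm with a two-finger parallel gripper is mounted at the origin on the work surface; the furniture and walls round the work are solid. World frame = base frame: x ahead of the robot, y to its left, z up, the work surface at z = 0. Lengths are in m, angles in rad, forces in N, time in s.
With the tool pointing down it reaches from about 0.425 to 0.925 m from the base axis. Payload 6.8 kg.
Tool frame: the origin (TCP) lies at the very end of the fingers, on their centre line; the grasp point (between the pads) lies 19 mm behind it; z points along the fingers, y is the line along which they close (so a half turn about z gives the same grasp; the last joint's range is limited). The gripper opens to 85 mm and grips with 20 to 120 N. Pads are 22 mm wide; open, the fingers measure 114 mm over their backs; the gripper's body (76 mm by 85 mm) begins 54 mm behind the grasp point. The pads swing forward as they close: fully open they stand 13 mm farther back than shut.
Start: joints at [-1.245, 0.477, 0.022, 1.555, -0.011, 1.109, -0.083], TCP at [0.284, 0.612, 0.231] pointing down, gripper open.
Joint ranges: [-2.96, 2.96], [-0.34, 2.1], [-1.41, 1.46], [0.24, 2.44], [-1.37, 4.51], [0.17, 1.92], [-2.96, 2.96]. Speed limits (rad/s): [2.39, 2.39, 3.14, 3.14, 3.14, 3.14, 3.14].

### API

Orientations are given as a unit quaternion [w, x, y, z].
In Python, from station import bot gives the robot as it stands.
- The arm moves only by the tool jog_arm, never from a script. Its argument "motion" is a list of rows, each a list of 7 numbers: the turn, a rotation vector about the tool's x, y, z in rad, then the shift along the tool's x, y, z in mm, then the finger opening in mm, from 0 to 85.4. A call has 1 to 10 rows; each row is the pose to reach, as a shift and turn from the pose commanded when the call began, along the tool's axes at that moment; what a row does not reach only later rows make up. A row lasts 1/8 s, in which the tool goes at most 62.5 mm and 10.7 degrees, less where a joint would pass 70% of its speed; a pose out of reach is approached as far as the arm can. A call with a gripper value outside its range is refused whole. The fingers move at their own pace and stop on an object; "grip_force" is the grip in N (left out, the last holds). Time passes only in rows, so rows that repeat a pose let the fingers close. It gives the time, the measured TCP pose, the force, the opening and the grip force at its end, in the units of the state.
- bot.get_obs(): the state, without advancing time (a new reading comes with each control period).
- bot.read_camera(name): name is "scene" or "top"; returns a dict with "pixels" (420x560x3 uint8, red, green, blue), "camera_matrix" (3x3 intrinsics, pixels), "T" (4x4, takes a point from camera to world coordinates). Camera axes: x right, y down, z forward; pixel columns grow to the right and rows downward; lengths in m; the calibration is good to about 2 mm. A picture is of the moment at which its call begins. There is no depth.
- bot.hand_in(): hands the job in; it is judged then, once.
Trained networks look in a picture, given as the dict that the camera call returned (one of the last four; its "shot" number tells which), for a name from the list of things; names that differ only in an ending like _2 or _b are one class to them, and where a whole thing is asked for, a point or a joint stands for the part that bears it (a point fixed in the world has none). Each returns a list of dicts, best first, with "score" (0 to 1); they miss things now and then, are a little off and sometimes report something else, mostly with a low value. They report only what shows in the picture. A call takes as long as a camera call. They do not tell look-alikes from the thing itself.
- bot.spot_in(thing, picture): "xy" ([column, row] in pixels, amid what is visible of it).
- bot.tip_of(thing, picture): "xy" ([column, row] in pixels: a listed point, or the origin of a listed thing).
The state is a dict: "t": time; "q": joint angles; "joint_vel": joint speeds; "joint_torque": joint torques, N m; "eef_pos": TCP position; "tool_rot": TCP orientation; "contact_force": force on the tool from outside, world axes, zero at the start; "torque": the same for the moment, N m; "gripper_width": opening from 0.0 (shut) to 1.0 (fully open); "grasp_force": force on a finger pad.
Only numpy, scipy, OpenCV 4.12 (cv2) and the standard library are available. Lean on these libraries where they do the work, as an engineer would, in place of code of your own. Each camera call takes 0.05 s, during which the arm holds its last target. There are 200 camera calls.

### The job

Make the beam safe first: swing the trap on the laser head's arm right in front of the aperture and leave it there while you work in the row. Then lift the alignment target out of the row by its post and stand it in the shallow tray, and stand every loose filter carrier home on the rail in a free gap that just fits its thickness, square and upright, with the carriers already in the row staying where they are and the other things on the table left alone. When all that is done, swing the trap arm back to its parking line (the long engraved line 1.0 rad from the blocking position) and let go.

Things in the scene. Friction and masses are not known exactly. Their poses are not given: they have to be found in the camera images.
- bench: fixed aluminium plate 56 x 366 mm, its top 18 mm over the table, on short feet; origin at its centre on the table. y is the beam's direction: from the laser head (ribbed grey block 44 x 74 mm, top 68 mm over the table, at the -y end) past the beam trap into the row of carriers, between two fixed end plates (inner faces at y = -64 and +161 mm, tops 68 mm over the table). x runs across the row, which is open on both x sides
- row_floor (a point): middle of the row, on the plate's top, where the carriers stand (18 mm over the table). A steel rail, 11 mm wide and 11.5 mm high with chamfered top edges, runs along bench y on the centre line; each carrier stands astride it with its x along bench x
- trap_arm (a joint): angle (rad) of the beam trap's arm, on a vertical friction hinge (0.1 N m) on top of the laser head; it stays where it is let go. 0: arm along the beam, black trap block in front of the aperture (beam blocked, first long engraved line); grows counter-clockwise from above, toward the robot; 1.0: parking line (second long line; short lines at 0.5 and 1.5). Stops at -0.25 and 1.6
- trap_post (a point): round upright finger post on the trap arm, 14 mm in diameter, 40 mm tall, top 119 mm over the table; this point is on its axis 14 mm below its top and moves on a circle of 46 mm round trap_pivot; nothing else near it stands higher than 82 mm
- trap_pivot (a point): point on the trap arm's vertical hinge axis, at the height of trap_post
- filter_wide_c (a point): loose black filter carrier 34 mm thick (y), 44 mm wide (x), 50 mm tall, upright on the table, the wide one; may be absent. Point: its centre, 25 mm up; z up, y through the round glass, x along the 44 mm width; either way round is the same. Under it a groove along y, 14 mm wide, 13 mm high, fits over the rail; heavy steel feet; upper and lower edges chamfered 2.5 to 3 mm
- filter_1_c (a point): loose black filter carrier 24 mm thick (y), 44 mm wide (x), 50 mm tall, upright on the table, may be absent. Point: its centre, 25 mm up; z up, y through the round glass, x along the 44 mm width; either way round is the same. Under it a groove along y, 14 mm wide, 13 mm high, fits over the rail; heavy steel feet; upper and lower edges chamfered 2.5 to 3 mm
- filter_2_c (a point): loose black filter carrier 24 mm thick (y), 44 mm wide (x), 50 mm tall, upright on the table, same as filter_1; may be absent. Point: its centre, 25 mm up; z up, y through the round glass, x along the 44 mm width; either way round is the same. Under it a groove along y, 14 mm wide, 13 mm high, fits over the rail; heavy steel feet; upper and lower edges chamfered 2.5 to 3 mm
- gap_wide_c (a point): the wide free gap in the row, about 37 mm between its neighbours: this point is where the centre of the 34 mm carrier is when it stands home in the gap (43 mm over the table); axes as the bench's
- gap_1_c (a point): a narrow free gap in the row, about 27 mm between its neighbours: where the centre of a 24 mm carrier is when home (43 mm over the table); axes as the bench's
- gap_2_c (a point): a narrow gap in the row, like gap_1, that is filled by the alignment target until that is taken out
- align_target_c (a point): alignment target, standing in the row at the start: a block of the same size as a narrow carrier (24 x 44 x 50 mm, same groove) with a white disc with cross lines on each broad face and a round post on top; not fastened. Point: centre of the block, 25 mm above its underside; axes as a carrier's
- align_target_post (a point): the target's round pull post, 14 mm in diameter, standing 34 mm up from the middle of the block's top (post top 84 mm above the block's underside); this point is on its axis 10 mm below its top, 74 mm above the block's underside
- tray: shallow grey tray with a felt floor, fixed, 90 x 110 mm outside (x, y), rim 4 mm wide and 7 mm tall, floor 3 mm above the table; origin at the centre of its underside
- row_wide_c (a point): a carrier that already stands in the row on the rail, 34 mm thick, the same kind as the loose ones and itself not fastened, about 1.6 mm from the next one; point at its centre, half-way up
- row_a_c (a point): a carrier that already stands in the row on the rail, 24 mm thick, the same kind as the loose ones and itself not fastened, about 1.6 mm from the next one; point at its centre, half-way up
- row_b_c (a point): a carrier that already stands in the row on the rail, 24 mm thick, the same kind as the loose ones and itself not fastened, about 1.6 mm from the next one; point at its centre, half-way up
- row_c_c (a point): a carrier that already stands in the row on the rail, 24 mm thick, the same kind as the loose ones and itself not fastened, about 1.6 mm from the next one; point at its centre, half-way up
- row_d_c (a point): a carrier that already stands in the row on the rail, 24 mm thick, the same kind as the loose ones and itself not fastened, about 1.6 mm from the next one; point at its centre, half-way up
- lens_box: round white lens box, 44 mm across and 18 mm tall, on the table behind the grey controller; not part of the job; origin at the centre of its underside
- ball_driver: red-handled ball driver, 167 mm long, on the table in front of the grey controller; not part of the job; origin at the centre of its underside
- clamp_fork: slotted steel clamping fork, 68 x 26 x 8 mm, on the table behind the grey controller; not part of the job; origin at the centre of its underside
Not all that is in view belongs to the job. Leave any blue or yellow look-alike of the part that bears row_c_c alone.

How it is judged:
By the outcome, as a careful person would: the job done as asked, in the order asked, and still so for the second after the job is handed in, with the robot touching nothing.
Of filter_wide, filter_1, filter_2 only 2 to 3 are there at a start; the rules pass over those that are not, and their reading is None.
At some moment in a run one of filter_wide, filter_1, filter_2 may be knocked a few centimetres aside while the robot is not near it.
It also fails if it takes over 210 s, if anything falls off the work surface, if the arm or the gripper's body presses on something with over 40 N, if the wrist force passes 120 N, or if a joint passes its speed limit or range.

## Working session

There is one attempt and no reset: what is moved stays moved. The work goes in short steps, Python scripts to look and compute and a tool call to move; the robot and the scene stay as the last step left them, time stands still between calls to the robot, and variables do not carry over. Pictures are saved under pics/ and viewed, at most 14 in all, crops included, and the job is handed in when it is done.

Besides the shell and the picture viewer there is one more tool, called as name(argument=value, ...) on one line, values as JSON. jog_arm: Moves the arm, as the interface text tells. Its arguments: {"type":"object","properties":{"motion":{"type":"array"},"grip_force":{"type":"number"}},"required":["motion"]}

```bash
mkdir -p pics; cat > h.py <<'E'
import sys; sys.path.insert(0,'.')
from station import bot
import numpy as np, cv2
from scipy.spatial.transform import Rotation as R
def proj(p,pic):
    T=np.linalg.inv(pic['T']); q=T[:3,:3]@np.array(p)+T[:3,3]; u=pic['camera_matrix']@q; return u[:2]/u[2]
def ray(xy,pic):
    d=np.linalg.solve(pic['camera_matrix'],[xy[0],xy[1],1.]); return pic['T'][:3,3],pic['T'][:3,:3]@d
def at_z(xy,pic,z):
    o,d=ray(xy,pic); return o+d*(z-o[2])/d[2]
def save(pic,name,crop=None,scale=1):
    im=cv2.cvtColor(pic['pixels'],cv2.COLOR_RGB2BGR)
    if crop: c0,r0,c1,r1=crop; im=im[r0:r1,c0:c1]
    if scale!=1: im=cv2.resize(im,None,fx=scale,fy=scale,interpolation=cv2.INTER_CUBIC)
    cv2.imwrite('pics/'+name,im)
def tool(): 
    o=bot.get_obs(); q=o['tool_rot']; return np.array(o['eef_pos']),R.from_quat([q[1],q[2],q[3],q[0]])
def shift(target):  # mm in tool axes
    p,r=tool(); return np.round(r.inv().apply(np.array(target)-p)*1000,1)
E
python3 - <<'E'
from h import *
np.set_printoptions(precision=4,suppress=True)
s=bot.read_camera('scene');t=bot.read_camera('top')
save(s,'s0.png');save(t,'t0.png')
print(s['T'],t['T'],s['camera_matrix'])
Z={'bench':0,'row_floor':.018,'trap_post':.105,'trap_pivot':.105,'filter_wide_c':.025,'filter_1_c':.025,'gap_wide_c':.043,'gap_1_c':.043,'align_target_c':.043,'align_target_post':.092,'tray':0,'row_wide_c':.043,'row_a_c':.043,'lens_box':0,'ball_driver':0,'clamp_fork':0}
for n,z in Z.items():
  for p,k in((s,'s'),(t,'t')):
    for d in bot.tip_of(n,p):
      if d['score']>.2: print(n,k,round(d['score'],2),np.round(d['xy'],1),at_z(d['xy'],p,z)[:2])
print({k:np.round(v,3) for k,v in bot.get_obs().items()})
E
```

```text
[[ 0.3139 -0.7373  0.5982 -0.0917]
 [-0.9494 -0.2456  0.1956 -0.2865]
 [ 0.0027 -0.6293 -0.7771  0.8086]
 [ 0.      0.      0.      1.    ]] [[ 0.0197 -0.9977  0.0655  0.3668]
 [-0.9997 -0.0187  0.015  -0.1198]
 [-0.0138 -0.0658 -0.9977  1.3405]
 [ 0.      0.      0.      1.    ]] [[383.698    0.     277.8039]
 [  0.     383.698  210.9987]
 [  0.       0.       1.    ]]
bench s 0.8 [315.2 210.6] [ 0.5641 -0.1789]
bench t 0.9 [303.5 181.6] [ 0.5561 -0.1764]
row_floor s 0.95 [298.2 198.2] [ 0.5771 -0.1262]
row_floor s 0.23 [371.  202.7] [ 0.6238 -0.3173]
row_floor t 0.74 [311.5 226.7] [ 0.4174 -0.2019]
trap_post s 0.91 [373.2 204.2] [ 0.5421 -0.3197]
trap_post t 0.71 [353.2 187.6] [ 0.5267 -0.3124]
trap_post t 0.37 [164.  170.7] [0.5654 0.2252]
trap_pivot s 0.58 [383.6 195.1] [ 0.5791 -0.339 ]
trap_pivot t 0.63 [363.2 176.1] [ 0.5599 -0.3403]
trap_pivot t 0.35 [308.5 225.5] [ 0.4173 -0.188 ]
filter_wide_c s 0.77 [308.2 248.8] [ 0.4224 -0.1966]
filter_wide_c t 0.53 [309.3 227.1] [ 0.4158 -0.1949]
gap_1_c s 0.46 [264.6 186.5] [ 0.5674 -0.0331]
gap_1_c s 0.29 [416.6 252.3] [ 0.482  -0.444
[... 857 characters left out ...]
ver t 0.66 [181.9 246.4] [0.3504 0.1912]
clamp_fork s 0.49 [176.9 170.5] [0.5829 0.2491]
clamp_fork t 0.65 [166.5 169.3] [0.5868 0.247 ]
clamp_fork t 0.51 [252.7 176.5] [ 0.5691 -0.02  ]
{'t': np.float64(1.7), 'q': array([-1.245,  0.477,  0.022,  1.555, -0.011,  1.109, -0.083]), 'joint_vel': array([-0.001, -0.001,  0.001,  0.   ,  0.001,  0.001,  0.   ]), 'joint_torque': array([ -0.   , -59.631,   1.606, -28.155,   0.013,   0.002,  -0.   ]), 'eef_pos': array([0.284, 0.613, 0.231]), 'tool_rot': array([-0.   ,  0.215,  0.977,  0.   ]), 'contact_force': array([-0.59 ,  0.428, -0.717]), 'torque': array([-0.01 ,  0.009, -0.024]), 'grasp_force': np.float64(0.0), 'gripper_width': np.float64(0.998)}
```

View pics/s0.png

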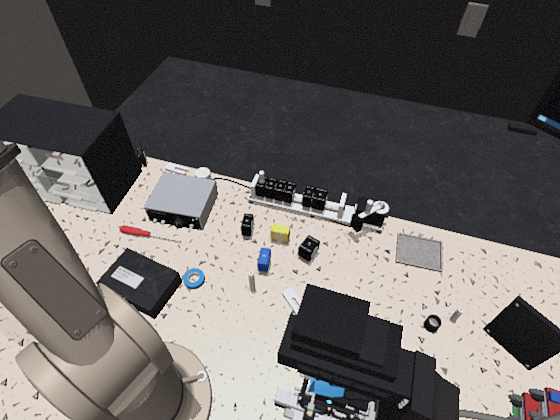

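View pics/t0.png

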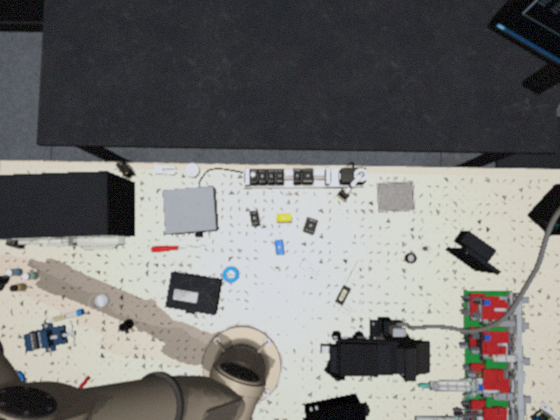

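```bash
python3 - <<'E'
from h import *
np.set_printoptions(precision=4,suppress=True)
def av(n):
    P=[bot.read_camera(n) for _ in range(4)]
    p=dict(P[-1]); p['pixels']=np.mean([q['pixels'] for q in P],0).astype(np.uint8); return p,P[-1]
s,s1=av('scene');t,t1=av('top')
save(s,'s1.png',(230,160,400,285),4.7);save(t,'t1.png',(235,155,375,260),5.7)
np.savez('av.npz',s=s['pixels'],t=t['pixels'])
for n,z in {'filter_wide_c':.025,'filter_1_c':.025,'row_a_c':.043,'gap_wide_c':.043,'gap_1_c':.043}.items():
  for f in(bot.tip_of,bot.spot_in):
   if f is bot.spot_in and n[:3]=='gap': continue
   for p,k in((s1,'s'),(t1,'t')):
    for d in f(n,p):
      if d['score']>.1: print(n,f.__name__,k,round(d['score'],2),np.round(d['xy'],1),at_z(d['xy'],p,z)[:2])
E
```

```text
Traceback (most recent call last):
ValueError: only the last four pictures can be asked about
```

View pics/s1.png

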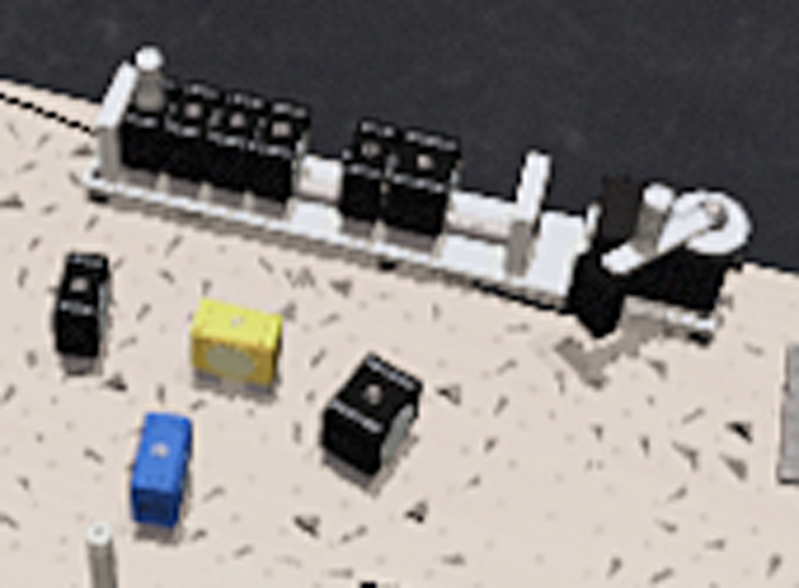

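View pics/t1.png

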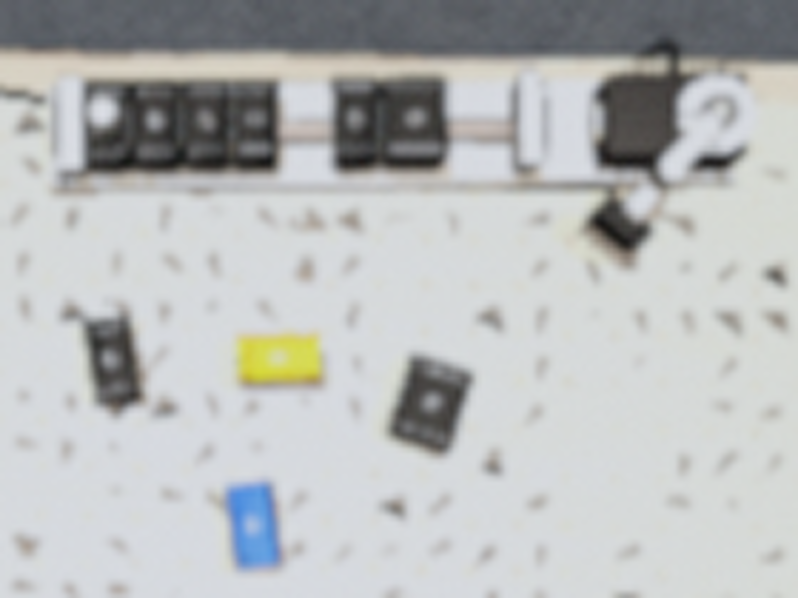

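```bash
python3 - <<'E'
from h import *
np.set_printoptions(precision=4,suppress=True)
s=bot.read_camera('scene');t=bot.read_camera('top')
S={'rA':(195,110),'rB':(238,120),'rC':(281,129),'rD':(372,149),'rW':(425,161),'post':(148,58),'n':(80,285),'w':(374,394),'tpost':(657,192),'pivot':(713,212)}
T={'rA':(155,120),'rB':(205,121),'rC':(255,118),'rD':(354,118),'rW':(414,117),'post':(103,110),'n':(112,358),'w':(432,402),'tpost':(670,170),'pivot':(715,115)}
Z={'post':.102,'n':.05,'w':.05,'tpost':.119,'pivot':.085}
for k in S:
  z=Z.get(k,.068)
  a=np.array(S[k])/4.7+[230,160]-.4; b=np.array(T[k])/5.7+[235,155]-.4
  (o1,d1),(o2,d2)=ray(a,s),ray(b,t)
  A=np.stack([d1,-d2],1); x=np.linalg.lstsq(A,o2-o1,rcond=None)[0]
  m=(o1+d1*x[0]+o2+d2*x[1])/2
  print(k,at_z(a,s,z)[:2],at_z(b,t,z)[:2],'tri',m,'gap',np.linalg.norm(A@x-(o2-o1))*1e3)
for n in ('filter_wide_c','filter_1_c','row_a_c','trap_post','trap_pivot','tray'):
  for f in(bot.tip_of,bot.spot_in):
   for p,k in((s,'s'),(t,'t')):
    try: L=f(n,p)
    except Exception as e: print(e); continue
    for d in L:
      if d['score']>.25: print(n,f.__name__,k,round(d['score'],2),np.round(d['xy'],1),at_z(d['xy'],p,.025)[:2])
E
```

```text
rA [ 0.5631 -0.0534] [ 0.5618 -0.0516] tri [ 0.5621 -0.0526  0.0687] gap 2.1519037041000857
rB [ 0.5634 -0.0787] [ 0.5617 -0.0772] tri [ 0.5618 -0.0782  0.0695] gap 1.9490693913979669
rC [ 0.5645 -0.1035] [ 0.5637 -0.1028] tri [ 0.5638 -0.1032  0.0687] gap 0.9357065196066664
rD [ 0.5661 -0.1556] [ 0.5646 -0.1535] tri [ 0.5648 -0.1546  0.069 ] gap 2.428444962044109
rW [ 0.5668 -0.1855] [ 0.5657 -0.1841] tri [ 0.5658 -0.1849  0.0689] gap 1.6022192337716017
post [ 0.5618 -0.0269] [ 0.5612 -0.0273] tri [ 0.561  -0.0273  0.1029] gap 0.13858620998309473
n [ 0.4395 -0.0311] [ 0.4403 -0.0311] tri [ 0.4403 -0.0309  0.049 ] gap 0.3875706351625696
w [ 0.4215 -0.1976] [ 0.4207 -0.1966] tri [ 0.4209 -0.1971  0.0506] gap 1.2481240784255168
tpost [ 0.5382 -0.3085] [ 0.5337 -0.3072] tri [ 0.5332 -0.3074  0.1241] gap 1.977576941948359
pivot [ 0.5647 -0.3398] [ 0.5667 -0.3348] tri [ 0.5677 -0.3378  0.081 ] gap 4.6603317823531345
filter_wide_c call s 0.72 [310.3 249.7] [ 0.4215 -0.2022]
filter_wide_c call s 0.6 [316.7 199.8] [ 0.5814 -0.1764]
filter_wide_c call t 0.69 [309.9 226.9] [ 0.4164 -0.1967]
fi
[... 617 characters left out ...]
.4 170.5] [0.587  0.1577]
trap_post call t 0.62 [193.5 166.6] [0.5924 0.1583]
trap_post call t 0.56 [347.2 186.9] [ 0.5388 -0.3069]
trap_pivot call s 0.91 [382.7 197.4] [ 0.6463 -0.3439]
trap_pivot call t 0.83 [365.4 172.9] [ 0.5822 -0.3611]
trap_pivot call s 0.95 [348.1 210.7] [ 0.5709 -0.2644]
trap_pivot call s 0.28 [246.2 224.2] [ 0.4447 -0.0262]
trap_pivot call t 0.84 [333.1 182.8] [ 0.5505 -0.2644]
tray call s 0.93 [417.4 251.5] [ 0.4985 -0.45  ]
tray call t 0.62 [394.4 195.7] [ 0.5148 -0.4483]
tray call s 0.79 [416.6 250.8] [ 0.4999 -0.4479]
tray call s 0.31 [278.2 189.1] [ 0.5856 -0.0659]
tray call t 0.83 [396.3 197.3] [ 0.5101 -0.454 ]
tray call t 0.65 [334.2 181.6] [ 0.5542 -0.2677]
```

```bash
python3 - <<'E'
from h import *
np.set_printoptions(precision=3,suppress=True)
s=bot.read_camera('scene');t=bot.read_camera('top')
print(at_z((105,207),s,0),at_z((133,238),t,0),at_z((138,165),s,0),at_z((133,172),t,0))
for z in(.1,.2,.3,.35,.4): print(z,at_z((107,233),t,z),at_z((107,175),t,z),at_z((88,143),s,z),at_z((120,108),s,z))
print('controller',at_z((213,188),t,.05),at_z((165,230),t,.05))
print('shift to A(.31,.33,.33)',shift((.31,.33,.33)),'B(.52,-.28,.25)',shift((.52,-.28,.25)))
E
```

```text
[0.395 0.369 0.   ] [0.373 0.342 0.   ] [0.567 0.371 0.   ] [0.577 0.351 0.   ]
0.1 [0.385 0.382 0.1  ] [0.551 0.39  0.1  ] [0.518 0.467 0.1  ] [0.684 0.472 0.1  ]
0.2 [0.384 0.342 0.2  ] [0.536 0.349 0.2  ] [0.432 0.36  0.2  ] [0.575 0.365 0.2  ]
0.3 [0.382 0.301 0.3  ] [0.521 0.308 0.3  ] [0.346 0.254 0.3  ] [0.465 0.258 0.3  ]
0.35 [0.382 0.281 0.35 ] [0.514 0.287 0.35 ] [0.303 0.201 0.35 ] [0.41  0.204 0.35 ]
0.4 [0.381 0.261 0.4  ] [0.506 0.267 0.4  ] [0.26  0.148 0.4  ] [0.356 0.151 0.4  ]
controller [0.525 0.093 0.05 ] [0.398 0.231 0.05 ]
shift to A(.31,.33,.33) [-142.6 -245.3  -98.7] B(.52,-.28,.25) [-589.5 -710.5  -18.7]
```

jog_arm(motion=[[0, 0, 0, -10, -20, -60, 85], [0, 0, 0, -50, -80, -100, 85], [0, 0, 0, -90, -130, -100, 85], [0, 0, 0, -120, -190, -100, 85], [0, 0, 0.1, -150, -240, -100, 85], [0, 0, 0.25, -195, -280, -100, 85], [0, 0, 0.4, -240, -320, -100, 60], [0, 0, 0.55, -280, -365, -100, 60], [0, 0, 0.7, -325, -410, -100, 60], [0, 0, 0.85, -370, -455, -100, 60]])

```text
t: 4.75
eef_pos: [0.4234, 0.0562, 0.3318]
tool_rot: [0.0, 0.601, 0.8, 0.001]
contact_force: [1.4, 0.8, 0.5]
gripper_width: 0.702
grasp_force: 0.0
```

```bash
python3 - <<'E'
from h import *
o=bot.get_obs();p,r=tool();print(o['t'],p,np.round(r.as_matrix(),3),np.round(o['q'],2))
print(shift((.534,-.307,.15)))
E
```

```text
4.75 [0.42340768 0.05619738 0.3317546 ] [[-0.278  0.96   0.001]
 [ 0.96   0.278  0.001]
 [ 0.001  0.002 -1.   ]] [-0.73 -0.07  0.43  2.    0.03  1.21 -0.02]
[-379.8    4.8  181.5]
```

jog_arm(motion=[[0, 0, 0.1, -60, 0, 10, 60], [0, 0, 0.2, -120, 0, 40, 60], [0, 0, 0.25, -180, 2, 80, 60], [0, 0, 0.25, -240, 3, 120, 60], [0, 0, 0.25, -300, 4, 150, 60], [0, 0, 0.25, -350, 5, 160, 60], [0, 0, 0.25, -380, 5, 165, 50], [0, 0, 0.25, -380, 5, 165, 50]])

```text
t: 5.75
eef_pos: [0.5345, -0.3091, 0.1654]
tool_rot: [0.0, 0.696, 0.718, -0.001]
contact_force: [-0.6, 0.4, 0.5]
gripper_width: 0.583
grasp_force: 0.0
```

```bash
python3 - <<'E'
from h import *
p,r=tool();print(p,np.round(r.as_matrix(),3))
s=bot.read_camera('scene')
save(s,'s2.png',(300,120,440,260),4)
print(proj((.534,-.307,.119),s),proj((.568,-.338,.085),s),proj(p,s))
print(shift((.534,-.307,.088)))
E
```

```text
[ 0.53451724 -0.30906246  0.16543035] [[-0.032  0.999 -0.002]
 [ 0.999  0.032 -0.003]
 [-0.002 -0.002 -1.   ]]
[368.43324737 201.56355317] [380.7526265  203.56621426] [373.19153689 188.3398787 ]
[-0.4 -0.7 77.7]
```

View pics/s2.png

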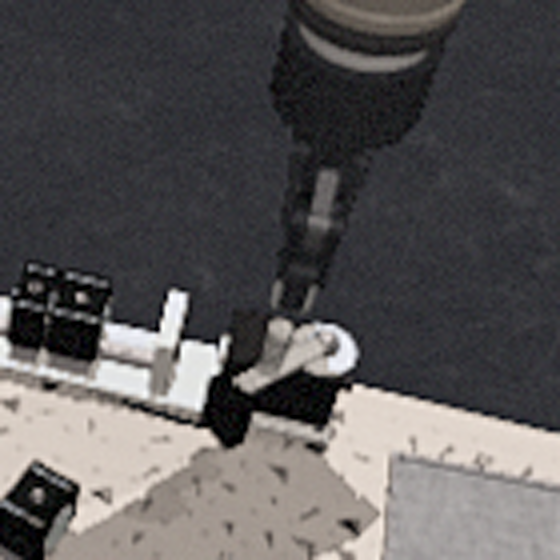

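The fingers hang over the finger post (about pixel 370,202). Descend and close.

jog_arm(motion=[[0, 0, 0, 1, 0, 40, 50], [0, 0, 0, 1, -1, 72, 50], [0, 0, 0, 1, -1, 77, 50], [0, 0, 0, 1, -1, 77, 30], [0, 0, 0, 1, -1, 77, 8], [0, 0, 0, 1, -1, 77, 8], [0, 0, 0, 1, -1, 77, 8], [0, 0, 0, 1, -1, 77, 8]], grip_force=25)

```text
t: 6.8
eef_pos: [0.5352, -0.304, 0.0909]
tool_rot: [0.001, 0.694, 0.72, 0.001]
contact_force: [-1.9, 1.9, 7.3]
gripper_width: 0.151
grasp_force: 24.6
```

jog_arm(motion=[[0, 0, 0, 4, 5, 0, 8], [0, 0, 0, 8, 11, 0, 8], [0, 0, 0, 11, 17, 0, 8], [0, 0, 0, 13, 23, 0, 8], [0, 0, 0, 14, 28, 0, 8], [0, 0, 0, 15, 33, 0, 8], [0, 0, 0, 15, 33, 0, 8], [0, 0, 0, 15, 33, 0, 8]])

```text
t: 7.8
eef_pos: [0.5658, -0.2849, 0.09]
tool_rot: [-0.003, 0.694, 0.72, 0.001]
contact_force: [-6.4, 8.3, 9.9]
gripper_width: 0.158
grasp_force: 25.5
```

```bash
python3 - <<'E'
from h import *
o=bot.get_obs();print(o['eef_pos'],o['contact_force'],o['gripper_width'])
s=bot.read_camera('scene');save(s,'s3.png',(320,150,420,250),6)
t=bot.read_camera('top');save(t,'t3.png',(235,140,375,245),5.7)
E
```

```text
[ 0.56576631 -0.28489315  0.09004552] [-6.44015683  8.33891511  9.92925828] 0.15834015589936
```

View pics/s3.png

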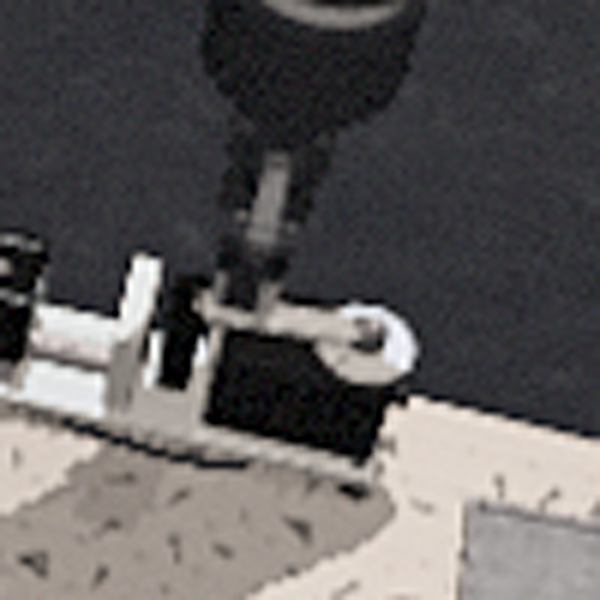

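jog_arm(motion=[[0, 0, 0, 3, 3, 0, 8], [0, 0, 0, 5, 5, 0, 8], [0, 0, 0, 5, 7, 0, 8], [0, 0, 0, 5, 7, 0, 8]])

```text
t: 8.4
eef_pos: [0.5719, -0.2837, 0.0901]
tool_rot: [-0.0, 0.695, 0.719, -0.001]
contact_force: [-5.1, -1.1, 3.9]
gripper_width: 0.149
grasp_force: 24.3
```

```bash
python3 - <<'E'
from h import *
o=bot.get_obs();print(o['eef_pos'],o['contact_force'],o['gripper_width'])
s=bot.read_camera('scene');save(s,'s4.png',(320,150,420,250),6)
E
```

```text
[ 0.57191688 -0.28370826  0.09005932] [-5.05580483 -1.14509242  3.86624185] 0.14907107054787183
```

View pics/s4.png

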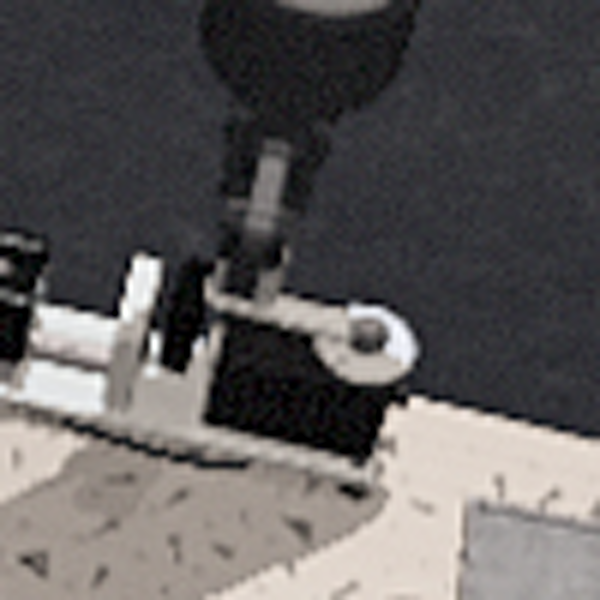

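jog_arm(motion=[[0, 0, 0, 0, 0, 0, 45], [0, 0, 0, 0, 0, 0, 45], [0, 0, 0, 0, 0, -40, 45], [0, 0, 0, 30, 0, -70, 45], [0, 0, 0, 90, -2, -75, 45], [0, 0, 0, 150, -5, -75, 45], [0, 0, 0, 210, -10, -75, 45], [0, 0, 0, 250, -13, -75, 45], [0, 0, 0, 257, -13, -75, 45], [0, 0, 0, 257, -13, -75, 45]])

```text
t: 9.7
eef_pos: [0.5514, -0.026, 0.1645]
tool_rot: [0.0, 0.694, 0.72, 0.0]
contact_force: [-0.1, -0.7, 0.5]
gripper_width: 0.53
grasp_force: 0.0
```

```bash
python3 - <<'E'
from h import *
o=bot.get_obs();print(o['eef_pos'],o['contact_force'],o['gripper_width'])
P=[bot.read_camera('top') for _ in range(4)];t=dict(P[0]);t['pixels']=np.mean([p['pixels'] for p in P],0).astype(np.uint8)
save(t,'t5.png',(245,150,385,255),5.7)
print(shift((.5613,-.0272,.074)))
E
```

```text
[ 0.55143355 -0.0260113   0.16452861] [-0.13929384 -0.70195506  0.46846576] 0.5296240438360659
[ 0.4 10.  90.4]
```

View pics/t5.png

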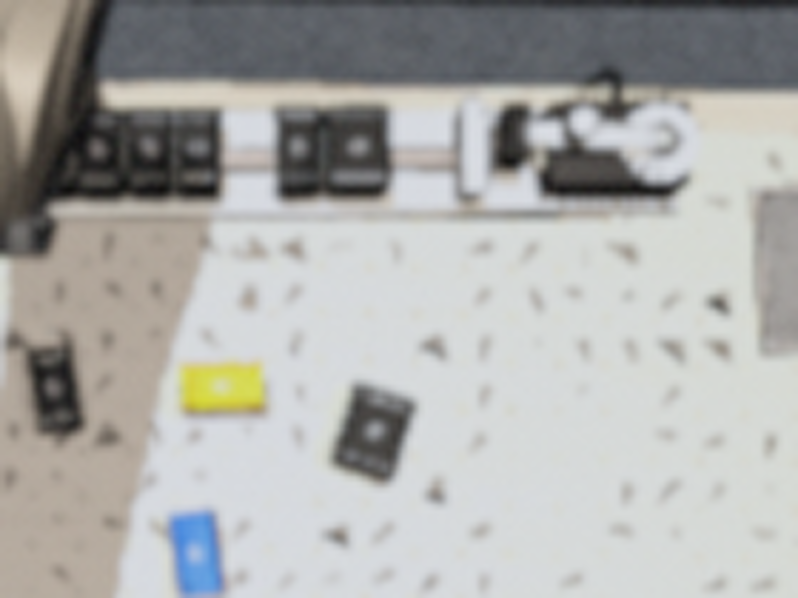

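```bash
python3 - <<'E'
from h import *
P=[bot.read_camera('top') for _ in range(8)]
g=np.mean([p['pixels'] for p in P],0).mean(2)
np.set_printoptions(linewidth=220)
print('cols',np.arange(328,366)); 
for r in range(164,190): print(r,g[r,328:366].astype(int))
E
```

```text
cols [328 329 330 331 332 333 334 335 336 337 338 339 340 341 342 343 344 345 346 347 348 349 350 351 352 353 354 355 356 357 358 359 360 361 362 363 364 365]
164 [115 116 117 119 120 123 122 120 119 119 120 122 121 119 120 121 118 114 105  90  77  76  87  88  64  54  85 103 105 105 106 107 106 102  99  97  96  97]
165 [166 171 176 177 177 179 178 177 173 171 172 175 175 175 176 176 174 165 146 134 135 137 144 137  99  75 121 142 144 144 142 141 136 123 121 123 126 125]
166 [192 200 205 207 207 204 203 201 199 197 201 204 205 203 202 200 192 185 167 161 169 168 172 159 113  89 145 170 168 169 163 162 158 142 154 166 166 168]
167 [203 207 209 209 205 193 183 179 178 183 199 207 205 193 183 174 161 157 145 147 155 149 154 138  97  81 129 153 147 154 158 170 168 155 167 176 170 175]
168 [215 210 206 205 191 156 123 113 114 139 180 199 187 154 124 108  98 112 136 150 143 117 101  88  70  62  78  95 113 143 174 193 193 187 189 185 161 156]
169 [217 207 200 195 164 104  64  58  61 100 159 175 147 101  73  66  88 145 182 197 187 153 103  69  64  59  70 114 162 187 206 215 215 214 214 211 19
[... 2466 characters left out ...]
160 158 160 152 148 156 155 160 160 166 168 156 147 169 196 210 215]
186 [168 180 191 196 196 195 193 193 192 191 189 185 183 183 179 170 176 180 174 174 172 174 172 175 172 169 174 171 175 177 180 182 173 163 177 195 208 214]
187 [150 153 156 156 157 153 150 147 147 143 141 142 144 145 146 154 163 167 164 166 164 165 163 168 180 184 179 176 183 186 187 186 182 177 183 194 207 213]
188 [176 177 177 177 177 175 172 172 174 174 174 174 173 173 174 182 189 192 192 192 192 192 190 192 203 207 200 200 207 210 209 209 207 206 207 210 214 215]
189 [210 211 211 211 211 210 209 209 210 210 211 211 211 210 209 210 212 212 213 213 213 212 211 210 213 214 211 212 215 215 215 213 213 214 214 215 215 215]
```

```bash
python3 - <<'E'
from h import *
g=np.load('av.npz')['t'].astype(float).mean(2)
# near edge dark line min ~ row 187 ; parabola subpixel
L=[]
for c in range(252,335):
    r=184+np.argmin(g[184:191,c]); a,b,d=g[r-1:r+2,c]; L.append((c,r+.5*(a-d)/(a-2*b+d)))
L=np.array(L);print(L[::6].round(2).tolist(),np.polyfit(L[:,0],L[:,1],1))
# rail centre between carriers
for c in list(range(286,292))+list(range(317,324)):
    print(c,g[168:188,c].astype(int))
E
```

```text
[[252.0, 183.4], [258.0, 182.15], [264.0, 183.04], [270.0, 182.9], [276.0, 181.3], [282.0, 181.82], [288.0, 187.7], [294.0, 181.15], [300.0, 168.83], [306.0, 179.89], [312.0, 188.0], [318.0, 187.33], [324.0, 187.26], [330.0, 187.12]] [3.19939493e-02 1.72735558e+02]
286 [201 206 216 219 218 218 216 206 196 193 180 163 184 213 218 218 218 219
 214 197]
287 [201 207 215 219 218 218 216 204 191 192 181 163 186 214 219 219 218 218
 214 197]
288 [202 206 215 218 218 219 216 202 187 190 182 166 189 213 218 218 218 219
 215 197]
289 [201 206 216 218 218 219 215 201 187 191 181 166 188 213 218 218 218 219
 215 196]
290 [203 207 217 218 217 219 215 201 187 190 180 164 189 214 219 219 219 219
 214 196]
291 [201 205 214 217 218 218 215 200 185 186 177 162 188 214 218 216 217 218
 215 196]
317 [210 213 217 218 218 218 215 200 183 187 177 174 200 216 218 218 218 216
 205 183]
318 [210 213 217 218 218 218 215 199 184 187 175 166 195 215 219 217 218 217
 207 184]
319 [209 215 216 218 218 218 216 199 184 188 175 161 190 214 219 218 219 217
 206 185]
320 [209 213 218 218 218 218 216 199 183 187 174 159 189 215 219 218 218 217
 205 185]
321 [210 214 218 217 219 218 216 199 183 185 172 159 190 214 219 218 218 217
 205 183]
322 [210 215 218 218 219 219 216 200 180 181 170 158 189 215 219 219 219 217
 203 179]
323 [211 214 213 213 213 214 210 195 175 176 165 153 185 211 216 214 215 215
 202 176]
```

jog_arm(motion=[[0, 0, 0, 0, 10, 30, 45], [0, 0, 0, 0, 10, 70, 45], [0, 0, 0, 0, 10, 90, 45], [0, 0, 0, 0, 10, 90, 45], [0, 0, 0, 0, 10, 90, 25], [0, 0, 0, 0, 10, 90, 8], [0, 0, 0, 0, 10, 90, 8], [0, 0, 0, 0, 10, 90, 8], [0, 0, 0, 0, 10, 90, 8]], grip_force=60)

```text
t: 11.42
eef_pos: [0.5621, -0.0257, 0.0756]
tool_rot: [0.001, 0.694, 0.72, 0.001]
contact_force: [-0.2, -0.3, 6.2]
gripper_width: 0.139
grasp_force: 58.5
```

```bash
python3 - <<'E'
from h import *
o=bot.get_obs();p,r=tool();print(p,r.as_matrix().round(3),o['contact_force'],o['gripper_width'],o['grasp_force'])
E
```

```text
[ 0.56205938 -0.02574762  0.07562498] [[-0.037  0.999  0.002]
 [ 0.999  0.037  0.001]
 [ 0.     0.002 -1.   ]] [-0.18416462 -0.33368385  6.22918139] 0.13861369971819615 58.48775267601013
```

jog_arm(motion=[[0, 0, 0, 0, 0, -12, 8], [0, 0, 0, 0, 0, -30, 8], [0, 0, 0, 0, 0, -55, 8], [0, 0, 0, 0, 0, -78, 8], [0, 0, 0, 0, -25, -85, 8], [0, 0, 0, -10, -65, -85, 8], [0, 0, 0, -50, -90, -85, 8], [0, 0, 0, -100, -92, -85, 8], [0, 0, 0, -150, -94, -85, 8], [0, 0, 0, -200, -96, -85, 8]])

```text
t: 12.68
eef_pos: [0.4727, -0.2306, 0.1606]
tool_rot: [0.001, 0.694, 0.72, 0.001]
contact_force: [0.6, 0.4, -0.7]
gripper_width: 0.141
grasp_force: 58.6
```

```bash
python3 - <<'E'
from h import *
o=bot.get_obs();print(o['contact_force'],o['gripper_width'],o['grasp_force'])
s=bot.read_camera('scene');t=bot.read_camera('top')
for p in(s,t):
  for f in (bot.tip_of,):
    for d in f('tray',p)[:1]: print(round(d['score'],2),at_z(d['xy'],p,0))
  im=p['pixels'].astype(int)
  g=cv2.cvtColor(p['pixels'],cv2.COLOR_RGB2GRAY)
  # tray: grey region threshold near
  u=proj((.516,-.452,.005),p).astype(int); b=cv2.GaussianBlur(g,(5,5),0)
  m=((b>90)&(b<180)).astype(np.uint8); x0,y0=u-40; 
  M=np.zeros_like(m); M[max(0,u[1]-35):u[1]+35,u[0]-35:u[0]+35]=1
  n,l,st,ce=cv2.connectedComponentsWithStats(m*M); i=l[u[1],u[0]]; pts=np.argwhere(l==i)[:,::-1].astype(np.float32)
  bx=cv2.boxPoints(cv2.minAreaRect(pts)); print([at_z(q,p,.005)[:2].round(3).tolist() for q in bx],at_z(ce[i],p,.005)[:2])
print(shift((.516,-.452,.063)))
E
```

```text
[ 0.62778311  0.35229255 -0.73560752] 0.14135986401429 58.59318494796753
0.64 [ 0.52104972 -0.45702539  0.        ]
[[0.461, -0.397], [0.564, -0.4], [0.572, -0.524], [0.47, -0.513]] [ 0.51267098 -0.45777171]
0.69 [ 0.51336121 -0.45513969  0.        ]
[[0.585, -0.342], [0.588, -0.513], [0.468, -0.513], [0.465, -0.343]] [ 0.51866112 -0.42682055]
[-223.2   36.1   97.2]
```

```bash
python3 - <<'E'
from h import *
s=bot.read_camera('scene')
p,_=tool()
for n in('align_target_c','align_target_post'):
  print(n,[(round(d['score'],2),np.round(d['xy'],0).tolist()) for d in bot.tip_of(n,s)[:2]])
print('held expects',proj(p+[0,0,-.031],s),'row',proj((.5613,-.027,.043),s))
save(s,'s6.png',(230,120,440,278),3.8)
E
```

```text
align_target_c [(0.74, [332.0, 210.0]), (0.7, [316.0, 208.0])]
align_target_post [(0.46, [336.0, 189.0]), (0.39, [388.0, 198.0])]
held expects [330.49205645 209.96035244] row [261.72597144 187.54846064]
```

View pics/s6.png

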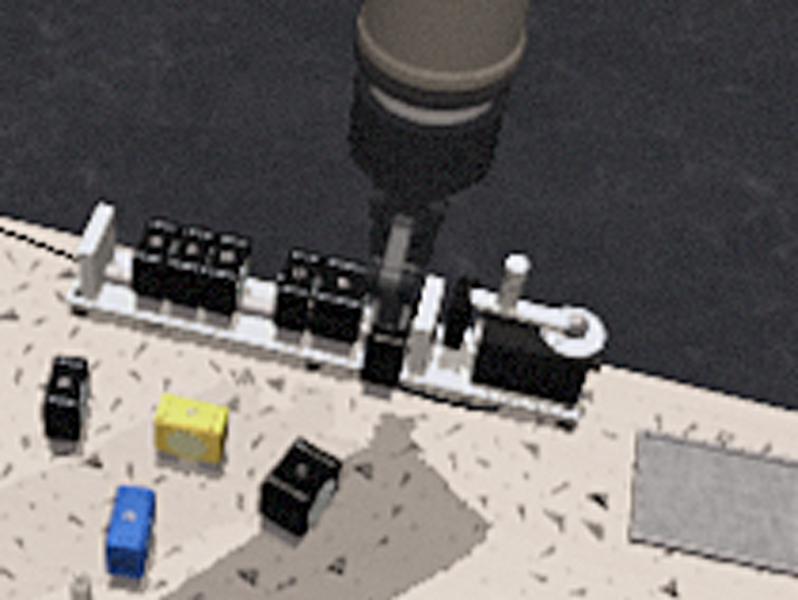

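The target hangs in the gripper (held at about pixel 332,210), and its place in the row at about (261,187) is empty. The trap stands in line with the beam. On to the tray.

jog_arm(motion=[[0, 0, 0, -50, 0, 0, 8], [0, 0, 0, -105, 0, 0, 8], [0, 0, 0, -160, 15, 0, 8], [0, 0, 0, -210, 32, 20, 8], [0, 0, 0, -226, 37, 60, 8], [0, 0, 0, -226, 37, 88, 8], [0, 0, 0, -226, 37, 95, 8], [0, 0, 0, -226, 37, 97, 8], [0, 0, 0, -226, 37, 97, 8]])

```text
t: 14.15
eef_pos: [0.5188, -0.4535, 0.0637]
tool_rot: [0.001, 0.694, 0.72, 0.0]
contact_force: [0.0, 0.8, -1.0]
gripper_width: 0.14
grasp_force: 58.7
```

jog_arm(motion=[[0, 0, 0, 0, 0, 2, 8], [0, 0, 0, 0, 0, 3.5, 8], [0, 0, 0, 0, 0, 3.5, 8]])

```text
t: 14.52
eef_pos: [0.5184, -0.4542, 0.0607]
tool_rot: [0.001, 0.694, 0.72, 0.0]
contact_force: [-1.8, 1.7, 8.3]
gripper_width: 0.142
grasp_force: 59.8
```

jog_arm(motion=[[0, 0, 0, 0, 0, 3, 35], [0, 0, 0, 0, 0, 3, 45], [0, 0, 0, 0, 0, -5, 45], [0, 0, 0, 0, 0, -40, 60], [0, 0, 0, 0, 0, -90, 70], [0, 0, 0, 50, -30, -110, 75]])

```text
t: 15.28
eef_pos: [0.4882, -0.4088, 0.1729]
tool_rot: [0.005, 0.694, 0.72, -0.001]
contact_force: [0.5, 0.2, 0.6]
gripper_width: 0.879
grasp_force: 0.0
```

```bash
cat >> h.py <<'E'
def locate(names='nw',guess={'n':(.4403,-.031),'w':(.421,-.197)}):
    S=[bot.read_camera('scene') for _ in range(4)];T=[bot.read_camera('top') for _ in range(4)]
    out={}
    for k in names:
      for P,nm in((S,'s'),(T,'t')):
        g=np.mean([p['pixels'] for p in P],0); p=P[-1]
        H=[];h=.07
        # warp the plane z=.05 to a metric map, 0.5 mm/px, rows = x down from +x, cols = -y
        c=guess[k]; q=np.array([proj((c[0]+h-a*.0005,c[1]+h-b*.0005,.05),p) for a,b in((0,0),(0,280),(280,0),(280,280))],np.float32)
        M=cv2.getPerspectiveTransform(np.float32([(0,0),(280,0),(0,280),(280,280)]),q)
        w=cv2.warpPerspective(g.astype(np.float32),M,(280,280),flags=cv2.INTER_CUBIC|cv2.WARP_INVERSE_MAP)
        out[k+nm]=np.clip(w,0,255).astype(np.uint8)
    return out
E
python3 - <<'E'
from h import *
o=bot.get_obs();print(o['eef_pos'],o['contact_force'])
W=locate()
for k,w in W.items():
  g=cv2.cvtColor(w,cv2.COLOR_RGB2GRAY)
  m=(g<110).astype(np.uint8); n,l,st,ce=cv2.connectedComponentsWithStats(m)
  best=min((i for i in range(1,n) if st[i,4]>800),key=lambda i:np.hypot(*(ce[i]-140)))
  r=cv2.minAreaRect(np.argwhere(l==best)[:,::-1].astype(np.float32)); print(k,np.round(r[0],1),np.array(r[1])*.5,r[2])
cv2.imwrite('pics/loc.png',cv2.cvtColor(np.vstack([np.hstack([W['ns'],W['nt']]),np.hstack([W['ws'],W['wt']])]),cv2.COLOR_RGB2BGR))
E
```

```text
[ 0.48821267 -0.40875549  0.17294513] [0.54690219 0.24098875 0.62442699]
ns [154.1 175. ] [79.86289978 29.69646454] 72.55281066894531
nt [142.4 146.1] [44.36025238 21.77410316] 79.11447143554688
ws [144.  170.1] [43.00415039 71.86479187] 14.534454345703125
wt [136.3 144.4] [30.51228333 41.24787521] 17.19854164123535
```

View pics/loc.png

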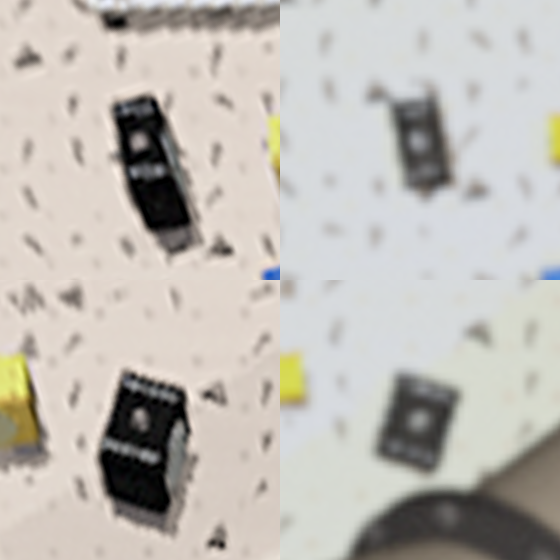

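```bash
python3 - <<'E'
from h import *
print(shift((.421,-.1965,.10)))
E
```

```text
[211.3 -57.7  68.4]
```

The rectified views show the black narrow carrier leaning about +0.2 rad and the black wide one about -0.3 rad. The yellow and blue blocks are look-alikes and stay out of it.

jog_arm(motion=[[0, 0, 0.1, 50, -15, 0, 70], [0, 0, 0.2, 105, -30, 20, 65], [0, 0, 0.3, 160, -45, 40, 65], [0, 0, 0.337, 205, -57, 60, 65], [0, 0, 0.337, 211, -58, 68, 65], [0, 0, 0.337, 211, -58, 68, 65], [0, 0, 0.337, 211, -58, 68, 65]])

```text
t: 16.55
eef_pos: [0.4213, -0.1979, 0.1014]
tool_rot: [0.001, 0.805, 0.593, 0.0]
contact_force: [0.7, -0.6, 0.5]
gripper_width: 0.764
grasp_force: 0.0
```

```bash
python3 - <<'E'
from h import *
p,r=tool();print(p,r.as_matrix().round(3),shift((.421,-.1965,.018)))
P=[bot.read_camera('scene') for _ in range(3)]
s=dict(P[0]);s['pixels']=np.mean([q['pixels'] for q in P],0).astype(np.uint8)
save(s,'s7.png',(240,170,360,280),5)
E
```

```text
[ 0.42128369 -0.1979384   0.10137702] [[ 0.297  0.955  0.001]
 [ 0.955 -0.297 -0.002]
 [-0.001  0.002 -1.   ]] [ 1.4 -0.8 83.4]
```

View pics/s7.png

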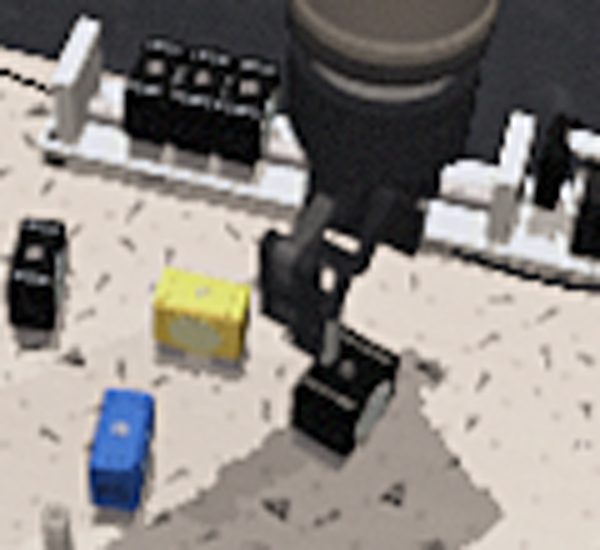

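The fingers are above the black wide carrier, whose dot is at (309,243). Yellow (281,232) and blue (264,257) are clear. Descend and grip.

jog_arm(motion=[[0, 0, 0, 1, -1, 40, 65], [0, 0, 0, 1, -1, 72, 65], [0, 0, 0, 1, -1, 83, 65], [0, 0, 0, 1, -1, 83, 65], [0, 0, 0, 1, -1, 83, 50], [0, 0, 0, 1, -1, 83, 38], [0, 0, 0, 1, -1, 83, 38], [0, 0, 0, 1, -1, 83, 38], [0, 0, 0, 1, -1, 83, 38]], grip_force=80)

```text
t: 17.82
eef_pos: [0.4205, -0.1952, 0.0191]
tool_rot: [0.001, 0.805, 0.593, 0.001]
contact_force: [-1.4, -0.3, 7.2]
gripper_width: 0.505
grasp_force: 81.1
```

```bash
python3 - <<'E'
from h import *
o=bot.get_obs();p,r=tool();print(p,r.as_matrix().round(3),o['contact_force'],o['gripper_width'],o['grasp_force'])
E
```

```text
[ 0.42051717 -0.19517155  0.01910128] [[ 0.296  0.955  0.002]
 [ 0.955 -0.296 -0.   ]
 [ 0.     0.002 -1.   ]] [-1.44970789 -0.28078319  7.18638464] 0.5045221068681499 81.10367774963379
```

jog_arm(motion=[[0, 0, 0, 0, 0, -10, 38], [0, 0, 0, 0, 0, -40, 38], [0, 0, 0, 0, 0, -75, 38], [0, 0, -0.1, 0, 10, -95, 38], [0, 0, -0.2, 5, 50, -95, 38], [0, 0, -0.3, 12, 95, -95, 38], [0, 0, -0.33, 18, 135, -95, 38], [0, 0, -0.33, 21, 148, -92, 38], [0, 0, -0.33, 21, 148, -90, 38], [0, 0, -0.33, 21, 148, -90, 38]])

```text
t: 19.08
eef_pos: [0.5654, -0.2184, 0.1076]
tool_rot: [-0.001, 0.697, 0.717, -0.0]
contact_force: [-0.7, -0.3, -1.4]
gripper_width: 0.506
grasp_force: 81.4
```

```bash
python3 - <<'E'
from h import *
o=bot.get_obs();p,r=tool();print(p,r.as_matrix().round(3),o['contact_force'],o['gripper_width'],o['grasp_force'],shift((.5677,-.2191,.075)))
P=[bot.read_camera('scene') for _ in range(3)]
s=dict(P[0]);s['pixels']=np.mean([q['pixels'] for q in P],0).astype(np.uint8)
save(s,'s8.png',(285,150,385,240),6)
# expected corners of held carrier (bench-aligned), if centred as believed
ex=np.array([.9995,.03,0]);ey=np.array([-.03,.9995,0])
def corners(c): return {(a,b,d):((proj(c+ex*a*.022+ey*b*.017+np.array([0,0,d*.025]),s)-[285,150])*6).round(0).tolist() for a in(-1,) for b in(-1,1) for d in(-1,1)}
print(corners(np.array([p[0],p[1]-.0011,p[2]-.0191+.025])))
print('bench y',-0.064,'plate inner top near corner', ((proj(np.array([.5671,-.2202,.068])-ey*.0183-ex*.022,s)-[285,150])*6).round(0))
E
```

```text
[ 0.56540228 -0.21839262  0.10761616] [[-0.029  1.    -0.002]
 [ 1.     0.029  0.   ]
 [ 0.    -0.002 -1.   ]] [-0.67757382 -0.25555051 -1.43146801] 0.5055946825786759 81.42148822546005 [-0.8  2.3 32.6]
{(-1, -1, -1): [322.0, 299.0], (-1, -1, 1): [338.0, 217.0], (-1, 1, -1): [242.0, 281.0], (-1, 1, 1): [254.0, 199.0]}
bench y -0.064 plate inner top near corner [322. 329.]
```

View pics/s8.png

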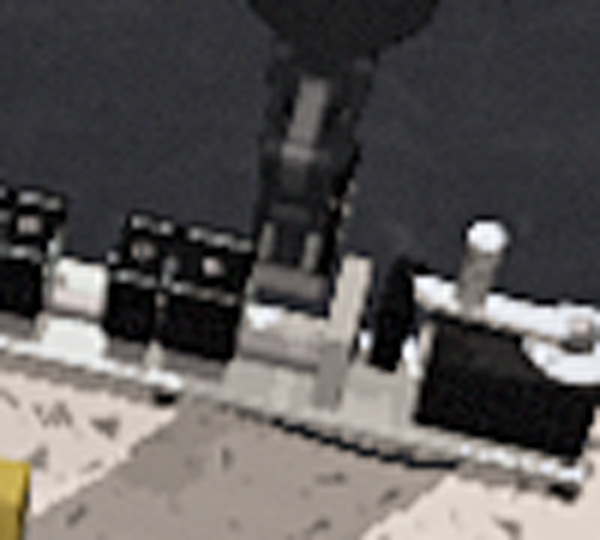

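jog_arm(motion=[[0, 0, 0, -0.8, 2.3, 8, 38], [0, 0, 0, -0.8, 2.3, 18, 38], [0, 0, 0, -0.8, 2.3, 25, 38], [0, 0, 0, -0.8, 2.3, 30, 38], [0, 0, 0, -0.8, 2.3, 30, 38]])

```text
t: 19.85
eef_pos: [0.5692, -0.2191, 0.0772]
tool_rot: [-0.0, 0.696, 0.718, -0.0]
contact_force: [-0.2, -0.1, -0.6]
gripper_width: 0.507
grasp_force: 81.4
```

jog_arm(motion=[[0, 0, 0, 0, -1.3, 6, 38], [0, 0, 0, 0, -1.3, 13, 38], [0, 0, 0, 0, -1.3, 20, 38], [0, 0, 0, 0, -1.3, 25, 38], [0, 0, 0, 0, -1.3, 25, 38]])

```text
t: 20.48
eef_pos: [0.5679, -0.2191, 0.0523]
tool_rot: [-0.0, 0.696, 0.718, -0.0]
contact_force: [0.5, -0.6, -0.0]
gripper_width: 0.501
grasp_force: 81.4
```

jog_arm(motion=[[0, 0, 0, 0, 0, 4, 38], [0, 0, 0, 0, 0, 8, 38], [0, 0, 0, 0, 0, 12, 38], [0, 0, 0, 0, 0, 14.5, 38], [0, 0, 0, 0, 0, 14.5, 38]])

```text
t: 21.1
eef_pos: [0.5681, -0.2192, 0.0381]
tool_rot: [-0.0, 0.696, 0.718, -0.0]
contact_force: [0.5, 0.2, -0.4]
gripper_width: 0.501
grasp_force: 81.4
```

jog_arm(motion=[[0, 0, 0, 0, 0, 1.5, 38], [0, 0, 0, 0, 0, 1.5, 38], [0, 0, 0, 0, 0, 1.5, 50], [0, 0, 0, 0, 0, 1.5, 60], [0, 0, 0, 0, 0, 1.5, 62], [0, 0, 0, 0, 0, -20, 62], [0, 0, 0, 0, 0, -60, 62], [0, 0, 0, 0, 0, -90, 62]])

```text
t: 22.1
eef_pos: [0.5687, -0.2198, 0.1312]
tool_rot: [0.001, 0.697, 0.717, 0.0]
contact_force: [0.6, -0.1, 0.2]
gripper_width: 0.729
grasp_force: 0.0
```

```bash
python3 - <<'E'
from h import *
p,r=tool();print(p,r.as_matrix().round(3))
W=locate('n')
for k,w in W.items():
  g=cv2.cvtColor(w,cv2.COLOR_RGB2GRAY)
  m=(g<110).astype(np.uint8); n,l,st,ce=cv2.connectedComponentsWithStats(m)
  best=min((i for i in range(1,n) if st[i,4]>800),key=lambda i:np.hypot(*(ce[i]-140)))
  rr=cv2.minAreaRect(np.argwhere(l==best)[:,::-1].astype(np.float32)); print(k,np.round(rr[0],1),np.array(rr[1])*.5,rr[2])
  # dot: brightest blurred spot near the top centre
  b=cv2.GaussianBlur(g,(0,0),4).astype(float); 
  c=b[115:166,115:166]; bb=cv2.GaussianBlur(g,(0,0),14)[115:166,115:166]; 
  d=c-bb; d[:, :8]-=99; d[:,-8:]-=99; i=np.unravel_index(d.argmax(),d.shape); print('dot',i[1]+115,i[0]+115)
print(shift((.4403,-.031,.12)))
E
```

```text
[ 0.56874303 -0.21980162  0.13120408] [[-0.029  1.     0.002]
 [ 1.     0.029 -0.001]
 [-0.001  0.002 -1.   ]]
ns [154.5 175.1] [80.09702301 30.4239769 ] 72.12129974365234
dot 139 141
nt [140.2 196.3] [159.55706787  45.76264191] 27.47443199157715
dot 125 128
[ 191.6 -121.6    7.8]
```

jog_arm(motion=[[0, 0, -0.05, 40, -25, 0, 62], [0, 0, -0.1, 90, -55, 0, 65], [0, 0, -0.171, 140, -90, 5, 65], [0, 0, -0.171, 185, -118, 8, 65], [0, 0, -0.171, 191.6, -121.6, 20, 65], [0, 0, -0.171, 191.6, -121.6, 40, 65], [0, 0, -0.171, 191.6, -121.6, 40, 65]])

```text
t: 23.38
eef_pos: [0.4402, -0.0322, 0.0871]
tool_rot: [-0.001, 0.633, 0.774, -0.001]
contact_force: [0.6, 0.2, 1.1]
gripper_width: 0.759
grasp_force: 0.0
```

```bash
python3 - <<'E'
from h import *
p,r=tool();print(p,r.as_matrix().round(3),shift((.4403,-.031,.019)))
P=[bot.read_camera('scene') for _ in range(3)]
s=dict(P[0]);s['pixels']=np.mean([q['pixels'] for q in P],0).astype(np.uint8)
save(s,'s9.png',(220,150,380,270),5)
E
```

```text
[ 0.44022212 -0.03216405  0.08714705] [[-0.199  0.98  -0.003]
 [ 0.98   0.199 -0.001]
 [-0.001 -0.003 -1.   ]] [ 1.2  0.5 68.1]
```

View pics/s9.png

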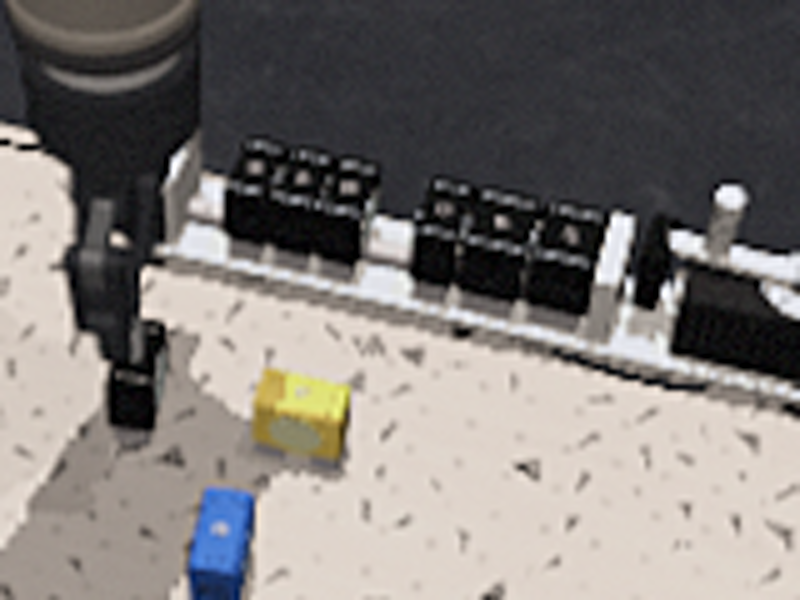

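The wide carrier stands home beside the end plate (dot about pixel 334,197). The fingers straddle the narrow black one at about (247,225). Grip it.

jog_arm(motion=[[0, 0, 0, 1.2, 0.5, 30, 65], [0, 0, 0, 1.2, 0.5, 58, 65], [0, 0, 0, 1.2, 0.5, 68, 65], [0, 0, 0, 1.2, 0.5, 68, 65], [0, 0, 0, 1.2, 0.5, 68, 50], [0, 0, 0, 1.2, 0.5, 68, 38], [0, 0, 0, 1.2, 0.5, 68, 38], [0, 0, 0, 1.2, 0.5, 68, 38], [0, 0, 0, 1.2, 0.5, 68, 38]], grip_force=80)

```text
t: 24.65
eef_pos: [0.4418, -0.0301, 0.0215]
tool_rot: [0.0, 0.633, 0.774, 0.001]
contact_force: [-2.8, 0.9, 7.9]
gripper_width: 0.502
grasp_force: 80.6
```

```bash
python3 - <<'E'
from h import *
o=bot.get_obs();p,r=tool();print(p,r.as_matrix().round(3),o['contact_force'],o['gripper_width'],o['grasp_force'])
e=r.apply([1,0,0]);print('carrier-TCP along tool x mm',1e3*(np.array([.4403,-.031])-p[:2])@e[:2])
# camera re-read of row dots, scene view, plane z=.068
P=[bot.read_camera('scene') for _ in range(4)];g=np.mean([q['pixels'] for q in P],0).mean(2).astype(np.float32);s=P[-1]
for nm,q in {'A':(258,168),'B':(303,178),'C':(350,188),'D':(445,208),'W':(504,222),'new':(571,234)}.items():
  u=np.array(q)/5+[220,150]-.4; c0,r0=np.round(u).astype(int)
  w=g[r0-2:r0+3,c0-2:c0+3]; w=np.clip(w-np.median(w)-8,0,None); yy,xx=np.mgrid[-2:3,-2:3]
  v=np.array([c0+(w*xx).sum()/w.sum(),r0+(w*yy).sum()/w.sum()]); print(nm,at_z(v,s,.068)[:2].round(4))
E
```

```text
[ 0.44181205 -0.03014414  0.02145005] [[-0.199  0.98   0.002]
 [ 0.98   0.199  0.001]
 [ 0.     0.002 -1.   ]] [-2.82644032  0.91589189  7.91884282] 0.5016752601324717 80.6063774228096
carrier-TCP along tool x mm -0.5371482385284703
A [ 0.5627 -0.0522]
B [ 0.5633 -0.0781]
C [ 0.5647 -0.1033]
D [ 0.5656 -0.1544]
W [ 0.5663 -0.1851]
new [ 0.5693 -0.2212]
```

jog_arm(motion=[[0, 0, 0, 0, 0, -10, 38], [0, 0, 0, 0, 0, -40, 38], [0, 0, 0, 0, 0, -75, 38], [0, 0, 0.08, -15, 10, -95, 38], [0, 0, 0.17, -60, 35, -95, 38], [0, 0, 0.17, -100, 75, -95, 38], [0, 0, 0.17, -118, 98, -92, 38], [0, 0, 0.17, -121, 101, -90, 38], [0, 0, 0.17, -121, 101, -90, 38], [0, 0, 0.17, -121, 101, -90, 38]])

```text
t: 26.1
eef_pos: [0.5632, -0.1276, 0.1104]
tool_rot: [-0.001, 0.696, 0.718, 0.0]
contact_force: [-0.5, 0.1, -1.1]
gripper_width: 0.499
grasp_force: 81.5
```

```bash
python3 - <<'E'
from h import *
o=bot.get_obs();p,r=tool();print(p,r.as_matrix().round(3),o['contact_force'],shift((.5653,-.1284,.08)))
P=[bot.read_camera('scene') for _ in range(4)]
s=dict(P[0]);s['pixels']=np.mean([q['pixels'] for q in P],0).astype(np.uint8)
save(s,'s10.png',(260,150,340,220),8)
ex=np.array([.9995,.03,0]);ey=np.array([-.03,.9995,0]);c=np.array([p[0],p[1]-.0005,p[2]-.0215+.025])
print({(b,d):((proj(c-ex*.022+ey*b*.012+np.array([0,0,d*.025]),s)-[260,150])*8).round(0).tolist() for b in(-1,1) for d in(-1,1)})
E
```

```text
[ 0.56323492 -0.12755981  0.11040434] [[-0.032  1.    -0.001]
 [ 1.     0.032  0.001]
 [ 0.001 -0.001 -1.   ]] [-0.49559801  0.08103744 -1.14307961] [-0.9  2.1 30.4]
{(-1, -1): [328.0, 330.0], (-1, 1): [336.0, 219.0], (1, -1): [255.0, 314.0], (1, 1): [260.0, 203.0]}
```

View pics/s10.png

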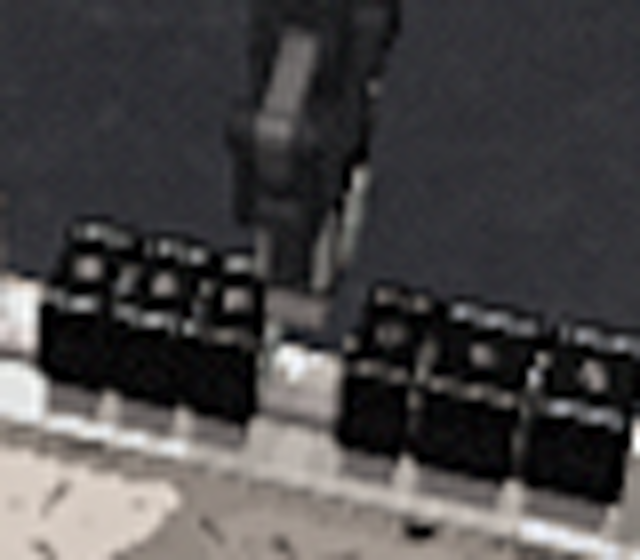

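The held carrier hangs over the narrow gap between the dots at (290,187) and (309,191). Lower it.

jog_arm(motion=[[0, 0, 0, -0.9, 2, 8, 38], [0, 0, 0, -0.9, 2, 16, 38], [0, 0, 0, -0.9, 2, 22, 38], [0, 0, 0, -0.9, 2, 27, 38], [0, 0, 0, -0.9, 2, 30, 38], [0, 0, 0, -0.9, 2, 30, 38]])

```text
t: 27.05
eef_pos: [0.5662, -0.1293, 0.0801]
tool_rot: [-0.0, 0.696, 0.718, -0.0]
contact_force: [0.5, 0.2, -1.1]
gripper_width: 0.5
grasp_force: 81.5
```

jog_arm(motion=[[0, 0, 0, 0.5, -0.8, 6, 38], [0, 0, 0, 0.5, -0.8, 13, 38], [0, 0, 0, 0.5, -0.8, 20, 38], [0, 0, 0, 0.5, -0.8, 26, 38], [0, 0, 0, 0.5, -0.8, 26, 38]])

```text
t: 27.68
eef_pos: [0.5652, -0.1288, 0.0537]
tool_rot: [-0.0, 0.696, 0.718, -0.0]
contact_force: [-0.3, 0.9, -0.2]
gripper_width: 0.502
grasp_force: 81.5
```

jog_arm(motion=[[0, 0, 0, 0, 0, 4, 38], [0, 0, 0, 0, 0, 8, 38], [0, 0, 0, 0, 0, 12, 38], [0, 0, 0, 0, 0, 14.5, 38], [0, 0, 0, 0, 0, 14.5, 38]])

```text
t: 28.3
eef_pos: [0.5655, -0.1289, 0.0397]
tool_rot: [-0.0, 0.696, 0.718, -0.0]
contact_force: [0.3, -0.1, -1.9]
gripper_width: 0.499
grasp_force: 81.4
```

jog_arm(motion=[[0, 0, 0, 0, 0, 1.5, 38], [0, 0, 0, 0, 0, 1.5, 38], [0, 0, 0, 0, 0, 1.5, 50], [0, 0, 0, 0, 0, 1.5, 60], [0, 0, 0, 0, 0, 1.5, 62], [0, 0, 0, 0, 0, -20, 62], [0, 0, 0, 0, 0, -60, 62], [0, 0, 0, -60, -10, -100, 55], [0, 0, 0, -120, -10, -130, 50], [0, 0, 0, -120, -10, -130, 50]])

```text
t: 29.55
eef_pos: [0.5591, -0.2545, 0.1725]
tool_rot: [0.003, 0.698, 0.716, 0.0]
contact_force: [0.3, 0.7, -0.6]
gripper_width: 0.585
grasp_force: 0.0
```

```bash
python3 - <<'E'
from h import *
P=[bot.read_camera('scene') for _ in range(4)];g=np.mean([q['pixels'] for q in P],0).mean(2).astype(np.float32);s=P[-1]
print(tool()[0])
for nm,q in {'A':(.5627,-.0522),'B':(.5633,-.0781),'C':(.5647,-.1033),'new1':(.565,-.129),'D':(.5656,-.1544),'W':(.5663,-.1851),'newW':(.5680,-.2207)}.items():
  u=proj((*q,.068),s); c0,r0=np.round(u).astype(int)
  w=g[r0-2:r0+3,c0-2:c0+3]; w=np.clip(w-np.median(w)-8,0,None); yy,xx=np.mgrid[-2:3,-2:3]
  v=np.array([c0+(w*xx).sum()/w.sum(),r0+(w*yy).sum()/w.sum()]); print(nm,at_z(v,s,.068)[:2].round(4))
for n in('filter_1_c','filter_wide_c','align_target_c'):
  print(n,[(round(d['score'],2),np.round(d['xy']).tolist()) for d in bot.spot_in(n,s)])
t=bot.read_camera('top')
for n in('filter_1_c','filter_wide_c','align_target_c'):
  print(n,[(round(d['score'],2),np.round(d['xy']).tolist()) for d in bot.spot_in(n,t)])
print(proj((.5718,-.2838,.119),t),proj((.5718,-.2838,.119),s))
save(t,'t11.png');save(s,'s11.png')
E
```

```text
[ 0.5591353  -0.24733093  0.16865558]
A [ 0.5627 -0.0522]
B [ 0.5633 -0.0782]
C [ 0.5647 -0.1033]
new1 [ 0.566  -0.1283]
D [ 0.5656 -0.1544]
W [ 0.5663 -0.185 ]
newW [ 0.5693 -0.2211]
filter_1_c []
filter_wide_c [(0.76, [335.0, 201.0])]
align_target_c [(0.55, [423.0, 242.0])]
filter_1_c []
filter_wide_c [(0.71, [391.0, 198.0])]
align_target_c [(0.68, [397.0, 192.0])]
[343.87760236 170.76989114] [361.62023707 188.03887821]
```

```bash
python3 - <<'E'
from h import *
for n,q in(('scene',(366,189.3)),('top',(347.2,171.3))):
  P=[bot.read_camera(n) for _ in range(4)];g=np.mean([p['pixels'] for p in P],0).mean(2)
  c0,r0=np.round(q).astype(int); print(n,at_z(q,P[0],.119)[:2].round(4)); 
  print(g[r0-4:r0+7,c0-6:c0+7].astype(int))
p,r=tool();print(p,shift((.5700,-.2925,.15)))
E
```

```text
scene [ 0.5711 -0.2946]
[[ 47  50  48  53  48  46  44  47  44  51  49  53  55]
 [ 53  48  47  42  36  31  26  36  39  44  48  53  56]
 [ 50  49  40  31 146 181 209 188 102  38  45  59  59]
 [ 48  47  35 131 191 206 242 244 175  66  42  54  59]
 [ 50  47  32 164 190 184 209 245 214 111  39  51  52]
 [ 48  52  50 128 168 185 188 220 191  99  44  48  49]
 [ 54  49  47  97 135 164 168 170 101  38  53  50  50]
 [ 53  53  54  83 108 117 110 128  83  41  52  50  52]
 [ 49  48  81  81 111 126 120 115  71  47  51  55  54]
 [ 47  47  90 107 124 125 123  84  51  49  54  55  52]
 [ 47  53 106 119 108 105  99  64  48  49  51  52  50]]
top [ 0.5705 -0.2931]
[[153 153 151 150 150 148 149 146 145 142 139 139 133]
 [152 152 151 150 149 147 146 144 143 140 139 135 130]
 [151 151 149 148 148 146 144 143 141 138 135 133 129]
 [151 150 148 149 146 144 143 140 139 137 134 130 125]
 [150 148 148 146 145 143 142 139 137 135 131 126 122]
 [149 148 146 145 145 141 139 136 136 131 129 125 121]
 [149 146 146 144 143 139 138 135 131 129 126 121 118]
 [148 146 143 142 139 138 134 134 129 125 120 115 117]
 [147 145 142 140 137 136 132 130 124 122 118 113 118]
 [145 141 140 139 136 133 129 127 124 118 112 109 122]
 [144 140 138 135 134 132 128 124 119 114 106 107 128]]
[ 0.55928265 -0.24910679  0.16982715] [-43.7   9.4  19.8]
```

jog_arm(motion=[[0, 0, 0, -30, 8, 5, 40], [0, 0, 0, -44, 12, 15, 40], [0, 0, 0, -45, 12, 20, 40], [0, 0, 0, -45, 12, 20, 40], [0, 0, 0, -45, 12, 20, 40]])

```text
t: 31.12
eef_pos: [0.5728, -0.2928, 0.1498]
tool_rot: [-0.0, 0.696, 0.718, 0.0]
contact_force: [-0.2, -0.9, -0.1]
gripper_width: 0.468
grasp_force: 0.0
```

```bash
python3 - <<'E'
from h import *
p,r=tool();print(p,r.as_matrix().round(3),shift((.5717,-.2938,.089)),bot.get_obs()['q'].round(2))
E
```

```text
[ 0.57275284 -0.29277118  0.14979995] [[-0.032  0.999 -0.   ]
 [ 0.999  0.032  0.001]
 [ 0.001 -0.    -1.   ]] [-1.  -1.1 60.8] [-0.11  0.6   0.69  1.74 -0.45  0.97  0.8 ]
```

jog_arm(motion=[[0, 0, 0, -1, -1, 30, 40], [0, 0, 0, -1, -1, 55, 40], [0, 0, 0, -1, -1, 61, 40], [0, 0, 0, -1, -1, 61, 40], [0, 0, 0, -1, -1, 61, 20], [0, 0, 0, -1, -1, 61, 8], [0, 0, 0, -1, -1, 61, 8], [0, 0, 0, -1, -1, 61, 8]], grip_force=30)

```text
t: 32.12
eef_pos: [0.5723, -0.2951, 0.09]
tool_rot: [0.001, 0.696, 0.718, 0.0]
contact_force: [-1.3, 1.3, 6.2]
gripper_width: 0.152
grasp_force: 29.2
```

jog_arm(motion=[[0, 0, -0.1, -0.2, -6, 0, 8], [0, 0, -0.22, -1.1, -12, 0, 8], [0, 0, -0.34, -2.6, -17, 0, 8], [0, 0, -0.46, -4.8, -22, 0, 8], [0, 0, -0.58, -7.5, -27, 0, 8], [0, 0, -0.7, -10.8, -31.4, 0, 8], [0, 0, -0.82, -14.6, -35.4, 0, 8], [0, 0, -0.94, -18.9, -38.9, 0, 8], [0, 0, -1.0, -21.1, -40.4, 0, 8], [0, 0, -1.0, -21.1, -40.4, 0, 8]])

```text
t: 33.38
eef_pos: [0.533, -0.3153, 0.0899]
tool_rot: [0.0, 0.265, 0.964, 0.001]
contact_force: [-0.9, 5.7, 8.9]
gripper_width: 0.153
grasp_force: 29.8
```

jog_arm(motion=[[0, 0, 0, 0, 0, 0, 8], [0, 0, 0, 0, 0, 0, 8]])

```text
t: 33.62
eef_pos: [0.533, -0.3152, 0.0899]
tool_rot: [0.0, 0.266, 0.964, 0.001]
contact_force: [-2.1, 5.9, 9.2]
gripper_width: 0.155
grasp_force: 29.8
```

```bash
python3 - <<'E'
from h import *
p,r=tool();M=r.as_matrix();print(p,M.round(3),'yaw y',np.arctan2(M[1,1],M[0,1]),bot.get_obs()['contact_force'])
d=p[:2]-[.5714,-.3398];print('bench angle',np.arctan2(-d[0],d[1])-.03,np.hypot(*d))
E
```

```text
[ 0.53297152 -0.31523654  0.08988141] [[-0.859  0.512  0.001]
 [ 0.512  0.859  0.002]
 [ 0.     0.003 -1.   ]] yaw y 1.0329482004417783 [-2.12442035  5.89682848  9.17431983]
bench angle 0.9720513054100739 0.04560824077415496
```

jog_arm(motion=[[0, 0, 0, 0, -1.5, 0, 8], [0, 0, 0, 0, -1.5, 0, 8], [0, 0, 0, 0, -1.5, 0, 8], [0, 0, 0, 0, -1.5, 0, 8]])

```text
t: 34.12
eef_pos: [0.5329, -0.3154, 0.0899]
tool_rot: [0.0, 0.265, 0.964, 0.002]
contact_force: [-0.3, 8.5, 9.5]
gripper_width: 0.151
grasp_force: 29.9
```

jog_arm(motion=[[0, 0, 0, 0, 1, 0, 25], [0, 0, 0, 0, 1, 0, 45], [0, 0, 0, 0, 1, 0, 45], [0, 0, 0, 0, 1, -40, 45], [0, 0, 0, 0, 1, -90, 45], [0, 0, 0, 0, 1, -140, 45], [0, 0, 0, -20, 30, -170, 45], [0, 0, 0, -60, 80, -170, 45], [0, 0, 0, -90, 130, -170, 45], [0, 0, 0, -90, 130, -170, 45]])

```text
t: 35.38
eef_pos: [0.6794, -0.2475, 0.2569]
tool_rot: [-0.0, 0.263, 0.965, 0.001]
contact_force: [0.0, 0.0, -0.7]
gripper_width: 0.526
grasp_force: 0.0
```

```bash
python3 - <<'E'
from h import *
print(tool()[0])
np.set_printoptions(linewidth=200)
for n in('scene','top'):
  P=[bot.read_camera(n) for _ in range(6)];g=np.mean([p['pixels'] for p in P],0).mean(2);p=P[0]
  q=proj((.532,-.316,.119),p);c0,r0=np.round(q).astype(int);print(n,q)
  print(c0-8,r0-7);print(g[r0-7:r0+8,c0-8:c0+18].astype(int))
E
```

```text
[ 0.67939163 -0.24745076  0.25692084]
scene [372.09301768 203.09788014]
364 196
[[ 52  48  53  50  52  51  51  49  51  52  52  51  52  52  51  49  50  50  50  52  48  52  51  51  51  55]
 [ 49  56  53  52  50  53  53  53  53  51  51  50  50  52  49  47  51  49  50  48  50  50  49  46  54  52]
 [ 32  41  39  34  49  51  51  51  51  49  49  52  50  50  49  47  50  49  50  46  49  50  49  51  52  54]
 [ 24  27  18  11  36  40  41  38  34  45  45  47  47  45  42  39  41  44  45  46  47  49  49  48  50  49]
 [ 24  21  21  29  22  19  16   5   3  20  23  22  13  17  93 111  60  25  26  31  36  42  47  51  50  51]
 [ 27  26  25  27  20 108 200 214 215 159  74 147 201 208 218 222 193 205 216 188  98  27  35  47  51  52]
 [ 25  29  33  28  16 211 245 245 246 225 203 221 241 247 231 212 196 212 222 217 213 156  66  37  47  50]
 [ 27  30  35  29  42 236 244 235 234 235 237 236 236 231 178  93 172 192 195 180 223 227 191 103  36  48]
 [ 34  35  40  31  61 199 235 239 238 236 224 230 235 203 136 119 178 214 207 135 165 235 241 173  62  42]
 [ 36  37  40  32  82 129 191 205 211 202 183 205 229 214
[... 1531 characters left out ...]
 182 173 163 177 196 208 214 215 214 213 210 206 199 203]
 [158 159 153 136 106 125 174 200 208 207 195 187 186 182 177 183 194 208 214 214 214 215 214 213 212 212]
 [181 180 179 165 133 110 133 173 200 210 211 210 207 207 206 208 210 213 215 215 214 214 215 214 215 214]
 [205 204 207 200 183 158 151 182 206 214 216 215 214 213 214 215 215 216 215 214 212 214 215 215 215 214]
 [206 210 217 217 212 197 191 204 213 216 215 215 214 214 214 215 215 215 214 214 213 213 214 215 215 214]
 [200 212 218 219 216 208 208 212 214 214 215 215 215 214 215 215 214 214 214 214 214 214 214 215 214 215]
 [193 215 219 216 203 194 196 200 200 208 213 215 215 214 215 214 215 214 214 214 214 214 214 215 215 215]]
```

```bash
python3 - <<'E'
from h import *
for n,a,b in(('scene',(365.9,188.9),(371.3,202.9)),('top',(347.3,171.4),(354.8,185.6))):
  p=bot.read_camera(n);A=at_z(a,p,.119)[:2];B=at_z(b,p,.119)[:2]
  L=np.linalg.norm(B-A); D=2*np.arcsin(L/.092); c=(B-A)/L
  # chord direction bench angle: travel dir at mean angle m is (-cos m,-sin m) world
  m=np.arctan2(-c[1],-c[0]); print(n,A,B,L,'dtheta',D,'mean bench',m-.03,'end',m-.03+D/2,'start',m-.03-D/2)
E
```

```text
scene [ 0.57228135 -0.2941845 ] [ 0.53201803 -0.31412469] 0.04493045248706621 dtheta 1.0204520203571716 mean bench 0.42983604708716594 end 0.9400620572657518 start -0.08038996309141988
top [ 0.57018831 -0.29337152] [ 0.53057948 -0.31462946] 0.04495285663121714 dtheta 1.0210101977522832 mean bench 0.4625724043580257 end 0.9730775032341673 start -0.04793269451811588
```

jog_arm(motion=[[0, 0, 0, 40, -60, 0, 45], [0, 0, 0, 85, -120, 0, 45], [0, 0, 0, 90, -130, 50, 45], [0, 0, 0, 90, -130, 100, 45], [0, 0, 0, 90, -130, 110, 45], [0, 0, 0, 90, -130, 110, 45]])

```text
t: 36.83
eef_pos: [0.532, -0.3182, 0.1492]
tool_rot: [0.0, 0.266, 0.964, -0.0]
contact_force: [-0.1, 0.7, 0.8]
gripper_width: 0.528
grasp_force: 0.0
```

```bash
python3 - <<'E'
from h import *
print(tool()[0],shift((.5321,-.3168,.089)))
E
```

```text
[ 0.53196741 -0.31819406  0.14921741] [ 0.6  1.3 60.2]
```

jog_arm(motion=[[0, 0, 0, 0.6, 0, 30, 45], [0, 0, 0, 0.6, 0, 55, 45], [0, 0, 0, 0.6, 0, 60, 45], [0, 0, 0, 0.6, 0, 60, 20], [0, 0, 0, 0.6, 0, 60, 8], [0, 0, 0, 0.6, 0, 60, 8], [0, 0, 0, 0.6, 0, 60, 8]])

```text
t: 37.7
eef_pos: [0.532, -0.3182, 0.0905]
tool_rot: [0.001, 0.266, 0.964, 0.0]
contact_force: [-0.3, 1.9, 6.5]
gripper_width: 0.151
grasp_force: 29.4
```

jog_arm(motion=[[0, 0, 0, 0, 1.2, 0, 8], [0, 0, 0, 0, 1.6, 0, 8], [0, 0, 0, 0, 1.6, 0, 8]])

```text
t: 38.08
eef_pos: [0.532, -0.3181, 0.0905]
tool_rot: [0.001, 0.267, 0.964, -0.001]
contact_force: [-1.9, 0.0, 5.8]
gripper_width: 0.148
grasp_force: 29.4
```

jog_arm(motion=[[0, 0, 0, 0, 1, 0, 8], [0, 0, 0, 0, 2, 0, 8], [0, 0, 0, 0, 2, 0, 8]])

```text
t: 38.45
eef_pos: [0.5324, -0.3174, 0.0906]
tool_rot: [0.001, 0.268, 0.964, -0.001]
contact_force: [-2.7, -2.4, 5.6]
gripper_width: 0.148
grasp_force: 29.4
```

jog_arm(motion=[[0, 0, 0, 0, -1.5, 0, 30], [0, 0, 0, 0, -1.5, 0, 45], [0, 0, 0, 0, -1.5, 0, 45], [0, 0, 0, 0, -1.5, -40, 45], [0, 0, 0, 0, -1.5, -90, 45], [0, 0, 0, 0, -1.5, -140, 45], [0, 0, 0, 30, -40, -170, 45], [0, 0, 0, 50, -60, -180, 45], [0, 0, 0, 50, -60, -180, 45]])

```text
t: 39.58
eef_pos: [0.457, -0.3422, 0.2701]
tool_rot: [0.001, 0.268, 0.963, -0.0]
contact_force: [0.4, 0.5, 0.3]
gripper_width: 0.531
grasp_force: 0.0
```

```bash
python3 - <<'E'
from h import *
np.set_printoptions(linewidth=200)
print(tool()[0])
P=[bot.read_camera('scene') for _ in range(6)];g=np.mean([p['pixels'] for p in P],0).mean(2)
print(g[198:208,366:378].astype(int))
p=P[-1]
for n in('A','B'): pass
for nm,q in {'A':(.5627,-.0522),'C':(.5647,-.1033),'new1':(.565,-.129),'D':(.5656,-.1544),'W':(.5663,-.1851),'newW':(.5680,-.2207)}.items():
  u=proj((*q,.068),p); c0,r0=np.round(u).astype(int)
  w=g[r0-2:r0+3,c0-2:c0+3]; w=np.clip(w-np.median(w)-8,0,None); yy,xx=np.mgrid[-2:3,-2:3]
  print(nm,at_z((c0+(w*xx).sum()/w.sum(),r0+(w*yy).sum()/w.sum()),p,.068)[:2].round(4))
u=proj((.518,-.456,.087),p);print('target post expected',u,[ (d['score'],d['xy']) for d in bot.tip_of('align_target_post',p)[:2]])
E
```

```text
[ 0.45695762 -0.34222116  0.27010613]
[[ 45  37  48  54  53  53  51  50  49  51  52  50]
 [ 35  30  40  47  43  38  36  46  48  47  48  45]
 [ 37  38  39  35  26  17  13  28  26  20  14  16]
 [ 41  37  34  24 109 125 124  82  54 150 202 210]
 [ 37  39  26  57 210 223 219 211 205 223 242 247]
 [ 39  36  25 130 239 245 239 239 240 238 237 232]
 [ 41  35  36 128 233 242 236 235 235 222 232 196]
 [ 42  35  34  82 188 217 229 232 214 194 220 207]
 [ 39  35  43  90 110 153 186 192 148 200 225 234]
 [ 39  34  56 104 113 109 106 111 163 226 235 231]]
A [ 0.5627 -0.0522]
C [ 0.5647 -0.1033]
new1 [ 0.566  -0.1283]
D [ 0.5656 -0.1544]
W [ 0.5663 -0.1851]
newW [ 0.5693 -0.2212]
target post expected [428.46995932 230.88093489] [(0.82, [428.4, 228.6])]
```

```bash
python3 -c "
from h import *
print(bot.hand_in())"
```

```text
the job is handed in; nothing more can be done
None
```

The job is handed in and the arm touches nothing. The target stands in the tray, the two loose carriers I found (wide and narrow) are home on the rail, the row is undisturbed, and the trap arm is back at about 1.0 rad, within a few hundredths; while I worked in the row it stood about 0.04 rad off the blocking line.

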